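Clear the tray board and hold the moisture meter on its mark

ROBOT

A 6-joint arm with a two-finger parallel gripper is mounted at the origin on the work surface. World frame = base frame: x ahead of the robot, y to its left, z up, the work surface at z = 0. Lengths are in m, angles in rad, forces in N, time in s.
With the tool pointing down it reaches from about 0.2 to 0.875 m from the base axis. Payload 3.4 kg.
Tool frame: the origin (TCP) lies between the finger pads; the fingertips stand 25 mm ahead of it and the grasp point (between the pads) lies 6 mm ahead of it (r.nose_length is the z of the fingertips in the tool frame, in m); z points along the fingers, x is the direction in which the jaws open and shut, and the axes are right-handed (so a half turn about z gives the same grasp; the last joint's range is limited). The gripper opens to 94 mm and grips with 3 to 60 N. Pads are 16 mm wide; open, the fingers measure 119 mm over their backs; the gripper's body (75 mm by 177 mm) begins 78 mm behind the grasp point.
Start: joints at [1.104, 0.276, 1.505, -0, 1.361, -0.121], TCP at [0.195, 0.541, 0.23] pointing down, gripper open.
Joint ranges: [-2.89, 2.89], [-0.75, 2.08], [0.22, 2.7], [-1.18, 4.32], [0.11, 2.71], [-2.7, 2.7]. Speed limits (rad/s): [2.57, 2.57, 3.14, 3.14, 3.14, 3.14].

INTERFACE

Orientations are given as a unit quaternion [w, x, y, z].
In Python, from plant import r, gripper_to, inverse_kinematics, vision, models, telemetry gives the robot as it stands. Calls block until the motion is done:
- r.move_to(position, orientation): joint-space move of the TCP to a pose.
- r.move_l(position, rot=None, vel=0.15, guard=None): straight line of the TCP; rot=None keeps the orientation; vel is the mean speed in m/s. With guard (N) it stops when the force on the tool has changed by that much, and returns True; else False.
- r.movej(angles): joint-space move.
- gripper_to(opening, f_grip=None): finger opening in m; f_grip is the grip in N (None keeps the last); returns when the fingers have stopped.
- r.hold(seconds).
- inverse_kinematics(position, orientation): joint angles nearest the present ones, or None.
- vision.snapshot(name): name is "scene" or "side" or "wrist"; returns the picture (384x512x3 uint8, red, green, blue); there is no depth.
- vision.get_calibration(name): a dict with "fx", "fy", "cx", "cy" (pixels), "position" and "orientation" of the camera in the world. Camera axes: x right, y down, z forward; pixel columns grow to the right and rows downward; lengths in m; the calibration is good to about 2 mm. A picture is of the moment at which its call begins: read the wrist's pose just before it. get_calibration takes no time and is no camera call; for the wrist camera it gives the pose at the moment of the call.
A pose or a line that the arm cannot do raises r.PlanningError and nothing moves.
- r.sign_off(): hands the job in, once; it reports no verdict.
Trained networks look in the newest picture that a camera, given by its name, has taken for a name from the list of things; names that differ only in an ending like _2 or _b are one class to them, and where a whole thing is asked for, a point or a joint stands for the part that bears it (a point fixed in the world has none). Each returns a list of dicts, best first, with "score" (0 to 1); they miss things now and then, are a little off and sometimes report something else, mostly with a low value. They report only what shows in the picture. A call takes as long as a camera call. They do not tell look-alikes from the thing itself.
- models.boxes_of(thing, camera): "at" ([x, y, z] in m, in world coordinates, good to about 4 mm: the middle of the surface that is visible of it).
- models.regions_of(thing, camera): "pixels" (384x512 bool, what is visible of it).
- models.mark_of(thing, camera): "at" ([x, y, z] in m, in world coordinates, good to about 4 mm: a listed point, or the origin of a listed thing).
Readings, each from a call of its own:
- telemetry.current_t(): time.
- telemetry.current_joints(): joint angles.
- telemetry.current_dq(): joint speeds.
- telemetry.current_joint_efforts(): joint torques, N m.
- telemetry.current_ee_pos(): TCP position.
- telemetry.current_tool_rot(): TCP orientation.
- telemetry.current_wrist_force(): force on the tool from outside, world axes, zero at the start.
- telemetry.current_torque(): the same for the moment, N m.
- telemetry.current_opening(): finger opening in m.
Only numpy, scipy, OpenCV 4.12 (cv2) and the standard library are available. Lean on these libraries where they do the work, as an engineer would, in place of code of your own. Each camera call takes 0.05 s, during which the arm holds its last target.

TASK

With the wooden scraper block, sweep the three loose chips off the drying tray's wide end board onto the bench (not in among the fruit, and not with the gripper or the meter), then set the scraper down on the bench clear of the tray. Then pick up the moisture meter and press its sprung foot lightly onto the centre of the ring marked on that board, meter upright and its long side along the board's length, with the foot pushed about halfway in. Finish while holding the meter pressed there, do not let go, and leave the two loose fruits and the cup on the bench where they stand.

Things in the scene. Friction and masses are not known exactly. Their poses are not given: they have to be found in the camera images.
- tray: Wooden drying tray, fixed. Origin on the bench under the centre of its wide flat end board: 170 mm along tray x, 260 mm along y (its length), level top 60 mm up. +x runs from the board into the tray, away from the robot: slatted floor 38 mm up, x = 85 to 320 mm, with four fixed fruits up to 95 mm above the bench, from x = 158 mm. The edge at x = -85 mm is open to the bare bench.
- mark_centre (a point): Centre of the dark ring (80 mm across, a dot in the middle) burnt into the top of the end board; flat, on the board's surface. It lies somewhere within 20 mm of the board's middle along tray x and 50 mm along tray y. Axes as the tray's.
- chip0: Loose dark wood chip 34 x 22 x 8 mm, 12 g, lying flat on the board near or on the ring. Origin: centre of its underside.
- chip1: Loose dark wood chip 28 x 24 x 9 mm, 12 g, lying flat on the board near or on the ring. Origin: centre of its underside.
- chip2: Loose dark wood chip 36 x 18 x 8 mm, 12 g, lying flat on the board near or on the ring. All three chips' centres start within 20 mm of the ring's centre along tray x and 45 mm along tray y. Origin: centre of its underside.
- scraper: Scraper block, a plain wooden block with a steel strip underneath, standing upright on the bench at one side of the tray: 28 mm thick (its x), 120 mm wide (its y), 65 mm high (its z, up), about 0.15 kg. Origin: centre of its underside. Gripped across its thickness from above.
- meter: Moisture meter: grey box casing 60 mm long (its x), 34 mm thick (its y), 110 mm high (its z, up), about 0.2 kg, standing on its foot on the bench on the other side of the tray from the scraper. Origin: centre of the casing's underside, 16 mm above the foot's face when the foot is fully out. Gripped across its thickness from above. In use its x lies along the tray's y.
- foot (a joint): How far the meter's sprung foot is pushed into the casing, in m: 0 fully out, 0.016 fully in, 0.008 halfway. Spring force is 1 N + 500 N/m times this value (5 N halfway).
- foot_face (a point): Centre of the flat underside of the meter's steel foot, 54 x 30 mm, with a dark line round it at half its height (halfway in = line at the casing's edge). Axes as the meter's.
- fruit_a: Loose orange fruit, 74 mm across, 57 mm high with stem, standing on the bench: leave alone. Origin: centre of its underside.
- fruit_b: Loose orange fruit like fruit_a, on the other side: leave alone. Origin: centre of its underside.
- cup: White cup, 72 mm across the rim, 85 mm high, standing on the bench: leave alone. Origin: centre of its underside.
Mind the look-alikes: they are no part of the job. There is more than one size of the meter; the one meant has the size given above.

How it is judged:
On the way, in this order (a step that is already met when the one before it is completed fails the run):
1. all three chips lie on the bench, off the tray, with the scraper block still in the gripper (height (world z) of each of chip0, chip1, chip2 below 0.034 m and contact force between the fingers and scraper above 0.5 N), for 0.1 s.
2. the scraper is set down on the bench and released (contact force between each of the arm, the fingers and scraper below 0.1 N and height (world z) of scraper below 0.035 m and linear speed of scraper below 0.03 m/s), for 0.2 s.
3. the meter is lifted in the gripper (contact force between the fingers and meter above 1 N and height (world z) of meter above 0.045 m), for 0.2 s.
At the end, for the whole second after the job is handed in: Gripper holds the meter: foot centre within 12 mm of the ring centre, upright within 0.1 rad, long side within 0.17 rad of the board's length, foot 4 to 12 mm in, 2.5 to 9 N on the board; all chips on the bench; scraper on the bench, released, not touching the tray (horizontal distance between foot_face and mark_centre below 0.012 m and angle between meter's own z axis and vertical below 0.1 rad and height (world z) of meter above 0.055 m and angle between the x axis of meter and the y axis of tray, either way round below 0.17 rad and value of joint foot between 0.004 and 0.012 m and contact force between meter and tray between 2.5 and 9 N and contact force between the fingers and meter above 1 N and linear speed of meter below 0.02 m/s and height (world z) of each of chip0, chip1, chip2 below 0.034 m and height (world z) of scraper below 0.035 m and contact force between scraper and tray below 0.05 N and contact force between the fingers and scraper below 0.1 N); the arm keeps its last pose, push and grip.
It fails at once if a chip still on the board is pushed with the gripper or the meter ((contact force between the fingers and chip0 above 0.3 N and height (world z) of chip0 above 0.05 m) or (contact force between the arm and chip0 above 0.3 N and height (world z) of chip0 above 0.05 m) or (contact force between meter and chip0 above 0.3 N and height (world z) of chip0 above 0.05 m) or (contact force between the fingers and chip1 above 0.3 N and height (world z) of chip1 above 0.05 m) or (contact force between the arm and chip1 above 0.3 N and height (world z) of chip1 above 0.05 m) or (contact force between meter and chip1 above 0.3 N and height (world z) of chip1 above 0.05 m) or (contact force between the fingers and chip2 above 0.3 N and height (world z) of chip2 above 0.05 m) or (contact force between the arm and chip2 above 0.3 N and height (world z) of chip2 above 0.05 m) or (contact force between meter and chip2 above 0.3 N and height (world z) of chip2 above 0.05 m)).
It fails at once if the meter is pressed hard on the board (over 20 N) (contact force between meter and tray above 20 N).
It fails at once if a loose fruit or the cup is moved more than 25 mm (distance of any of fruit_a, fruit_b, cup from where it was at the start of the episode above 0.025 m).
It also fails if it takes over 61 s, if anything falls off the work surface, if the arm or the gripper's body presses on something with over 40 N, if the wrist force passes 120 N, or if a joint passes its speed limit or range.

## Working session

There is one attempt and no reset: what is moved stays moved. The work goes in short steps, each a Python script; the robot and the scene stay as the last script left them, time stands still between calls to the robot, and variables do not carry over. Pictures are saved under pics/ and viewed, and the job is handed in when it is done.

```bash
ls; mkdir -p pics; python3 - <<'E'
from plant import r, gripper_to, inverse_kinematics, vision, models, telemetry
import cv2
for n in ["scene","side","wrist"]:
    im=vision.snapshot(n); cv2.imwrite(f"pics/{n}0.png",im[:,:,::-1])
    c=vision.get_calibration(n); print(n,c)
print(telemetry.current_t(), telemetry.current_tool_rot(), r.nose_length)
E
```

```text
pics
scene {'fx': 473.5094664800856, 'fy': 473.5094664800856, 'cx': 241.8361922193732, 'cy': 192.56306793249723, 'position': array([ 1.18679164, -0.19732849,  1.12152237]), 'orientation': array([-0.24393124,  0.7752589 ,  0.5578614 , -0.16811262])}
side {'fx': 470.180731996331, 'fy': 470.180731996331, 'cx': 256.6238642578878, 'cy': 181.56835614182617, 'position': array([-0.12164319,  1.03347266,  0.73257235]), 'orientation': array([ 0.1379192 , -0.2354856 ,  0.83345955, -0.48048934])}
wrist {'fx': 299.58351586586207, 'fy': 299.58351586586207, 'cx': 257.44515183478984, 'cy': 186.99739942952135, 'position': array([0.12257828, 0.56681025, 0.38338615]), 'orientation': array([0.10911329, 0.8108128 , 0.5700412 , 0.07569624])}
0.15 [ 3.05700206e-04  8.18210326e-01  5.74918639e-01 -5.71792325e-04] 0.025
```

View pics/scene0.png

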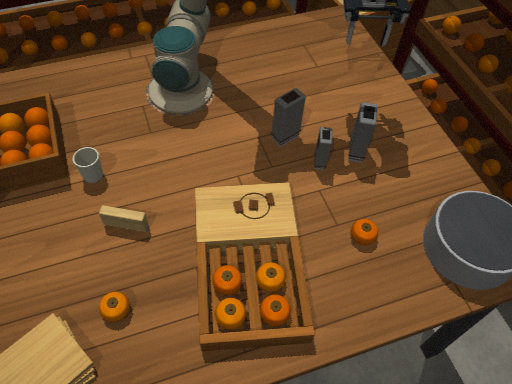

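View pics/side0.png

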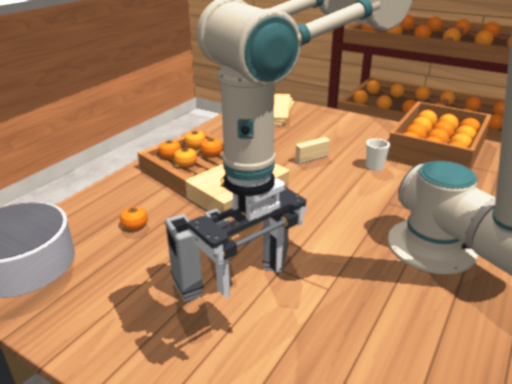

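View pics/wrist0.png

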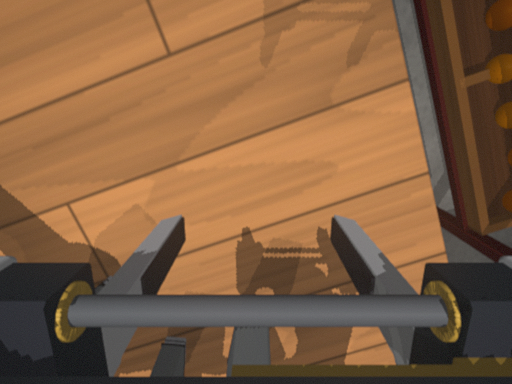

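The scene picture shows the tray's board at about (247,213) with the chips at (240,210), (254,205) and (270,199). The scraper is at (124,219), the cup at (88,165), and the loose fruits at (114,306) and (365,232). There are three candidate meters, at (288,116), (324,147) and (363,131).

```bash
cat > h.py <<'E'
from plant import r, gripper_to, inverse_kinematics, vision, models, telemetry
import numpy as np, cv2
from scipy.spatial.transform import Rotation as R
def Rq(q): return R.from_quat(np.r_[q[1:],q[0]])
def ray(c,u,v):
    d=Rq(c['orientation']).apply([(u-c['cx'])/c['fx'],(v-c['cy'])/c['fy'],1.]); return np.array(c['position']),d
def px(c,u,v,z):
    p,d=ray(c,u,v); return p+d*(z-p[2])/d[2]
def proj(c,P):
    q=Rq(c['orientation']).inv().apply(np.atleast_2d(P)-c['position'])
    return np.c_[c['cx']+c['fx']*q[:,0]/q[:,2],c['cy']+c['fy']*q[:,1]/q[:,2]]
def down(psi):
    # tool z down, tool x (jaw direction) at world yaw psi
    x=np.array([np.cos(psi),np.sin(psi),0]);z=np.array([0,0,-1.]);y=np.cross(z,x)
    q=R.from_matrix(np.c_[x,y,z]).as_quat(); return np.r_[q[3],q[:3]]
def save(n,im,box=None,s=1):
    if box: im=im[box[1]:box[3],box[0]:box[2]]
    if s!=1: im=cv2.resize(im,None,fx=s,fy=s,interpolation=cv2.INTER_CUBIC)
    cv2.imwrite(f"pics/{n}.png",im[:,:,::-1])
E
python3 - <<'E'
from h import *
np.set_printoptions(precision=4,suppress=True)
im=vision.snapshot("scene")
save("c_m",im,(250,70,410,190),5); save("c_b",im,(80,170,320,350),3.3)
for t in ["scraper","meter","mark_centre","chip0","tray","foot_face"]:
    for d in models.mark_of(t,"scene"): print(t,d['score'],d['at'])
c=vision.get_calibration("scene"); np.save("cal.npy",c,allow_pickle=True)
print(telemetry.current_t())
E
```

```text
scraper 0.57 [0.4654, -0.2699, 0.0025]
scraper 0.44 [0.5528, 0.0614, 0.0582]
meter 0.8 [0.4251, 0.4414, 0.0226]
meter 0.69 [0.3035, 0.2627, 0.0241]
meter 0.67 [0.4304, 0.3196, 0.0109]
mark_centre 0.4 [0.549, 0.0691, 0.0608]
chip0 0.63 [0.541, 0.0217, 0.0609]
chip0 0.44 [0.555, 0.0635, 0.0597]
chip0 0.39 [0.5438, 0.1118, 0.0622]
tray 0.62 [0.5566, 0.0366, 0.0004]
foot_face 0.51 [0.305, 0.2591, -0.0021]
foot_face 0.45 [0.4286, 0.3149, -0.0003]
foot_face 0.37 [0.4297, 0.4362, -0.0036]
foot_face 0.18 [0.5569, 0.0366, 0.0005]
0.5
```

View pics/c_m.png

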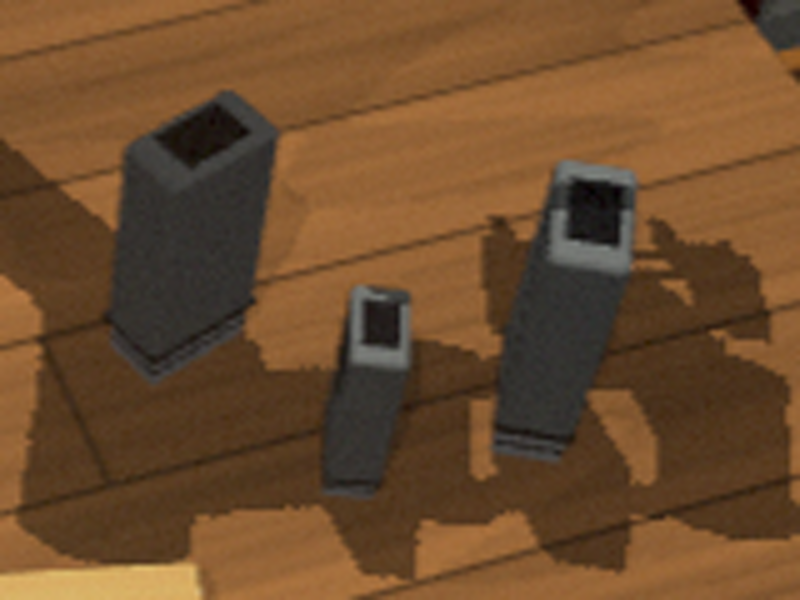

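View pics/c_b.png

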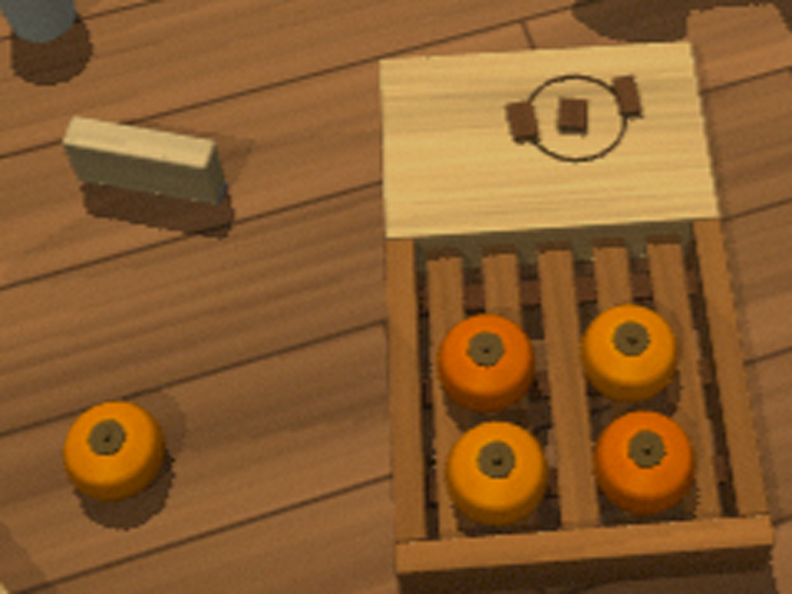

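```bash
python3 - <<'E'
from h import *
np.set_printoptions(precision=4,suppress=True)
c=np.load("cal.npy",allow_pickle=True).item()
# top corners, and a bottom foot corner below a top corner index
M={'A':([(125,150),(228,90),(278,130),(178,190)],(155,381),3),'B':([(352,288),(408,292),(408,366),(347,362)],(375,495),2),'C':([(557,160),(635,172),(628,272),(547,262)],(562,460),2)}
for n,(t,b,i) in M.items():
    t=[(250+u/5-.4,70+v/5-.4) for u,v in t]; b=(250+b[0]/5-.4,70+b[1]/5-.4)
    B=px(c,*b,0)
    # height of top corner above B : min horizontal distance
    p,d=ray(c,*t[i]); s=np.dot(B[:2]-p[:2],d[:2])/np.dot(d[:2],d[:2]); h=(p+s*d)[2]
    P=np.array([px(c,*q,h) for q in t])
    print(n,'h',h,'sides',np.linalg.norm(P-np.roll(P,-1,0),axis=1),'ctr',P.mean(0), 'foot',B)
f=lambda u,v:(80+u/3.3-.3,170+v/3.3-.3)
T=np.array([px(c,*f(*q),0.06) for q in [(380,60),(690,43),(718,218),(386,238)]])
print('board',T,np.linalg.norm(T-np.roll(T,-1,0),axis=1),T.mean(0))
S=np.array([px(c,*f(*q),0.065) for q in [(73,118),(217,140),(210,168),(64,142)]])
print('scr',S,np.linalg.norm(S-np.roll(S,-1,0),axis=1),S.mean(0))
print('ring',[px(c,*f(*q),0.06) for q in [(575,75),(576,161),(527,118),(626,117)]])
print('chips',[px(c,*f(*q),0.068) for q in [(521,118),(573,113),(627,94)]])
for q,z in [((107,440),.05),((365-80)*3.3 and (107,440),.05)]: pass
print('fa',px(c,114,301,.03),'fb',px(c,365,232,.03),'cup',px(c,88,157,.085))
E
```

```text
A h 0.16511173451503658 sides [0.079  0.0418 0.0766 0.0421] ctr [0.3011 0.2597 0.1651] foot [0.3338 0.2318 0.    ]
B h 0.11797964450744125 sides [0.0318 0.0554 0.0338 0.0558] ctr [0.4257 0.3209 0.118 ] foot [0.4573 0.3244 0.    ]
C h 0.16546103953058444 sides [0.0438 0.0779 0.0439 0.08  ] ctr [0.4239 0.4433 0.1655] foot [0.4684 0.4429 0.    ]
board [[ 0.4458 -0.0689  0.06  ]
 [ 0.5103  0.1819  0.06  ]
 [ 0.6725  0.14    0.06  ]
 [ 0.6083 -0.1092  0.06  ]] [0.2589 0.1676 0.2573 0.1674] [0.5592 0.0359 0.06  ]
scr [[ 0.427  -0.3181  0.065 ]
 [ 0.4836 -0.2132  0.065 ]
 [ 0.5074 -0.2239  0.065 ]
 [ 0.4474 -0.3286  0.065 ]] [0.1192 0.0261 0.1206 0.0229] [ 0.4664 -0.271   0.065 ]
ring [array([0.5107, 0.0796, 0.06  ]), array([0.589 , 0.0526, 0.06  ]), array([0.5383, 0.0286, 0.06  ]), array([0.5625, 0.105 , 0.06  ])]
chips [array([0.5416, 0.0223, 0.068 ]), array([0.5502, 0.0635, 0.068 ]), array([0.5467, 0.1113, 0.068 ])]
fa [ 0.6848 -0.339   0.03  ] fb [0.7041 0.3247 0.03  ] cup [ 0.2687 -0.3261  0.085 ]
```

Measured sizes (long side × thickness × height):
- (288,116): about 78×42×165 mm
- (363,131): about 79×44×165 mm
- (324,147): about 56×33×118 mm. This is the only one that fits 60×34×126 standing, and the crop shows it clearly smaller, so it is the meter.

The board measures 258×167 mm, the ring about 80 mm and the scraper 120×25 mm, all consistent with the given sizes. Next I grasp the scraper.

```bash
python3 - <<'E'
from h import *
np.set_printoptions(precision=4,suppress=True)
print(telemetry.current_joints())
p=[0.466,-0.2705]; psi=-.507
for k in (0,np.pi):
    print(k,inverse_kinematics([*p,.2],down(psi+k)))
    print(k,inverse_kinematics([.55,.07,.2],down(-.247+k)))
    print('B',inverse_kinematics([.426,.321,.2],down(np.pi/2-.05+k)), inverse_kinematics([.55,.07,.2],down(-.247+k)))
E
```

```text
[ 1.104   0.2759  1.505   0.      1.3607 -0.121 ]
0 [-0.6551  0.241   1.632  -0.      1.2687 -0.1481]
0 [ 0.0011  0.264   1.5995 -0.      1.2781  0.2481]
B [ 0.5153  0.233   1.643  -0.      1.2656 -1.0055] [ 0.0011  0.264   1.5995 -0.      1.2781  0.2481]
3.141592653589793 None
3.141592653589793 None
B [ 0.5153  0.233   1.643  -0.      1.2656  2.1361] None
```

```bash
python3 - <<'E'
from h import *
np.set_printoptions(precision=4,suppress=True)
p=[0.466,-0.2705]; q=down(-.507)
r.move_to([*p,.17],q); print(telemetry.current_t())
im=vision.snapshot("wrist"); save("w1",im)
im=vision.snapshot("scene"); save("s1",im,(60,130,260,280),4)
print(r.move_l([*p,.056],vel=.15,guard=15), telemetry.current_ee_pos(), telemetry.current_wrist_force())
print(gripper_to(0.02,f_grip=30), telemetry.current_opening(),telemetry.current_t())
r.move_l([*p,.12],vel=.15)
im=vision.snapshot("scene"); save("s2",im,(60,130,260,280),4)
print(telemetry.current_opening(),telemetry.current_wrist_force(),telemetry.current_ee_pos(),telemetry.current_t())
E
```

```text
3.5083
False [ 0.4666 -0.2708  0.0566] [ 0.1769  0.1335 -0.0163]
False 0.028071758889579426 5.5417
0.02795949234228411 [ 0.1649 -0.031  -1.6625] [ 0.4652 -0.2699  0.119 ] 6.1667
```

View pics/s2.png

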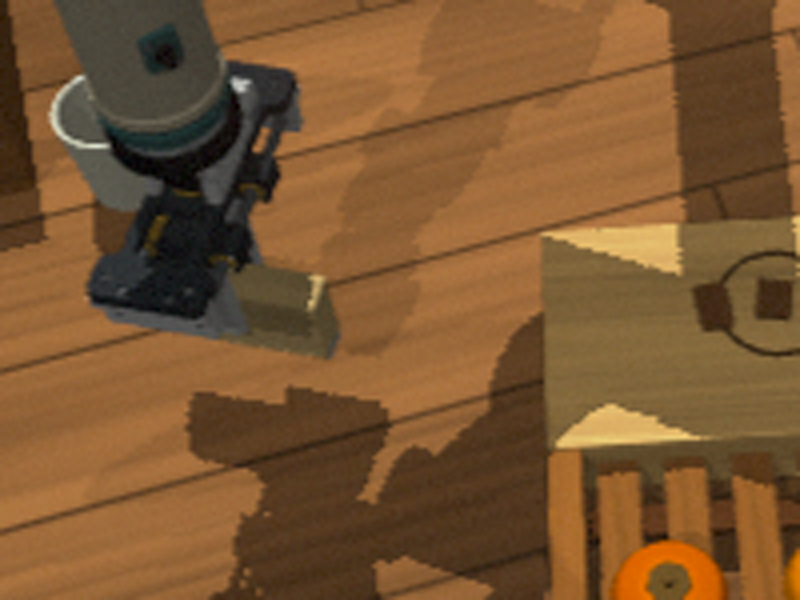

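View pics/w1.png

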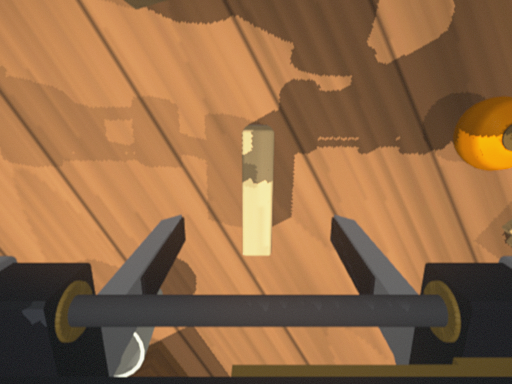

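The scraper is lifted; its free end is at about (325,285) in the crop and the opening is 28 mm. I check where along its width it is held, then plan the sweep.

```bash
python3 - <<'E'
from h import *
np.set_printoptions(precision=2,suppress=True)
c=np.load("cal.npy",allow_pickle=True).item()
e=telemetry.current_ee_pos(); a=-.507
ex=np.array([np.cos(a),np.sin(a),0]);ey=np.array([-np.sin(a),np.cos(a),0])
for s in (1,-1):
  for z in (.065,0):
    P=np.array([e[0],e[1],e[2]-.0566+z])+s*.014*ex+.06*ey
    q=proj(c,P)[0]; print(s,z,(q-[60,130])*4)
E
```

```text
1 0.065 [316.51 309.53]
1 0 [333.26 363.56]
-1 0.065 [329.87 272.74]
-1 0 [345.82 327.66]
```

```bash
cat >> h.py <<'E'
TC=np.array([.5592,.0359]); TY=-.2475
def tw(x,y):
    a=TY; return TC+x*np.array([np.cos(a),np.sin(a)])+y*np.array([-np.sin(a),np.cos(a)])
def wt(p):
    d=np.array(p[:2])-TC;a=TY; return np.array([d@[np.cos(a),np.sin(a)],d@[-np.sin(a),np.cos(a)]])
E
python3 - <<'E'
from h import *
np.set_printoptions(precision=4,suppress=True)
e=telemetry.current_ee_pos()
r.move_l([e[0],e[1],.19],vel=.2)
s=tw(.048,.027); q=down(TY)
r.move_to([*s,.19],q)
r.move_l([*s,.1185],vel=.12,guard=6); r.hold(.2)
print(telemetry.current_ee_pos(),telemetry.current_wrist_force(),telemetry.current_opening(),telemetry.current_t())
save("s3",vision.snapshot("scene"),(170,130,330,250),5)
save("d3",vision.snapshot("side"),(150,130,330,265),4)
E
```

```text
[0.6106 0.0492 0.1159] [ 1.1112 -1.4044  6.1964] 0.027846451176812934 8.8333
```

View pics/s3.png

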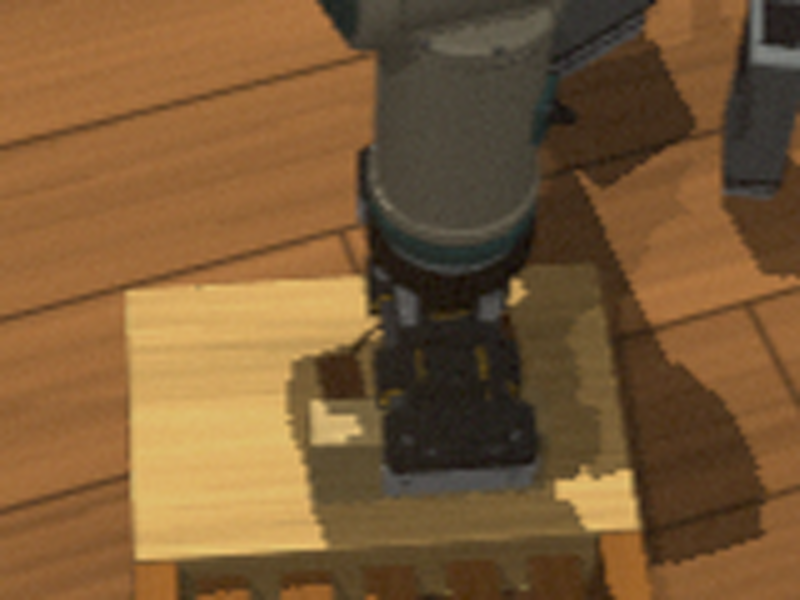

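View pics/d3.png

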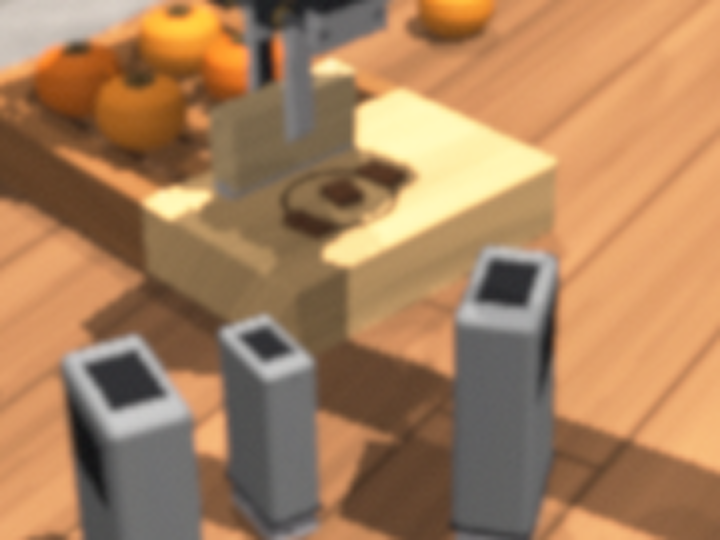

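The scraper stands behind the chips and touched the board with 6 N. In the side crop its lower edge runs (215,190)–(355,150), and its path covers all three chips, at (305,220), (343,192) and (390,175). I raise it 1.5 mm and sweep.

```bash
python3 - <<'E'
from h import *
np.set_printoptions(precision=4,suppress=True)
e=telemetry.current_ee_pos(); s=wt(e); print(s)
z=e[2]+.002
r.move_l([e[0],e[1],z],vel=.05)
print(telemetry.current_ee_pos(),telemetry.current_wrist_force())
r.move_l([*tw(-.03,s[1]),z],vel=.09)
print(telemetry.current_ee_pos(),telemetry.current_wrist_force(),telemetry.current_t())
save("d4",vision.snapshot("side"),(150,130,330,265),4)
E
```

```text
[0.0465 0.0255]
[0.6104 0.049  0.1177] [ 0.0416 -0.7142 -1.6697]
[0.5371 0.0678 0.1181] [ 0.9113  0.0175 -1.3088] 10.1833
```

View pics/d4.png

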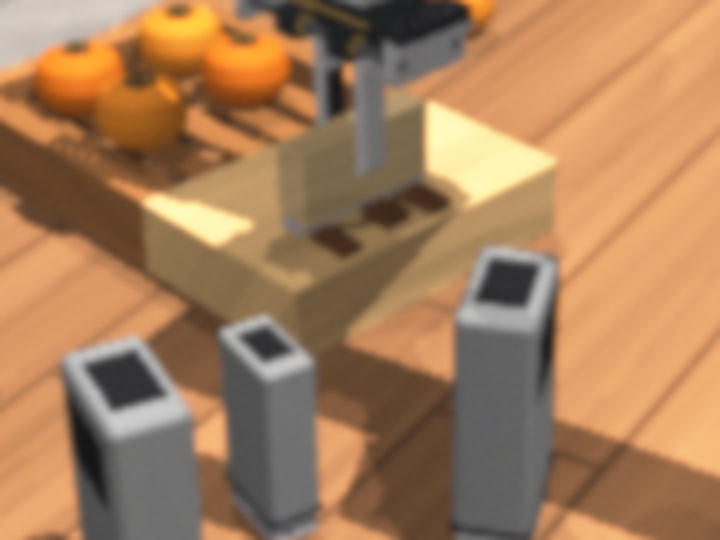

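All three chips, at (335,240), (388,212) and (428,197), are ahead of the blade. I continue over the edge.

```bash
python3 - <<'E'
from h import *
np.set_printoptions(precision=4,suppress=True)
e=telemetry.current_ee_pos(); s=wt(e)
r.move_l([*tw(-.118,s[1]),.118],vel=.09); r.hold(.2)
print(telemetry.current_ee_pos(),telemetry.current_wrist_force(),telemetry.current_opening(),telemetry.current_t())
save("d5",vision.snapshot("side"),(150,130,400,317),3.2)
save("s5",vision.snapshot("scene"),(170,110,330,230),5)
for d in models.mark_of("chip0","side"): print(d['score'],d['at'])
for d in models.mark_of("chip0","scene"): print(d['score'],d['at'])
E
```

```text
[0.4515 0.0894 0.1179] [ 0.0951 -0.6101 -1.7348] 0.02788170235968808 11.5583
0.59 [0.4449, 0.0879, 0.0073]
0.59 [0.4513, 0.1391, 0.0108]
0.57 [0.4314, 0.0516, 0.0059]
0.38 [0.4493, 0.086, 0.0095]
```

View pics/d5.png

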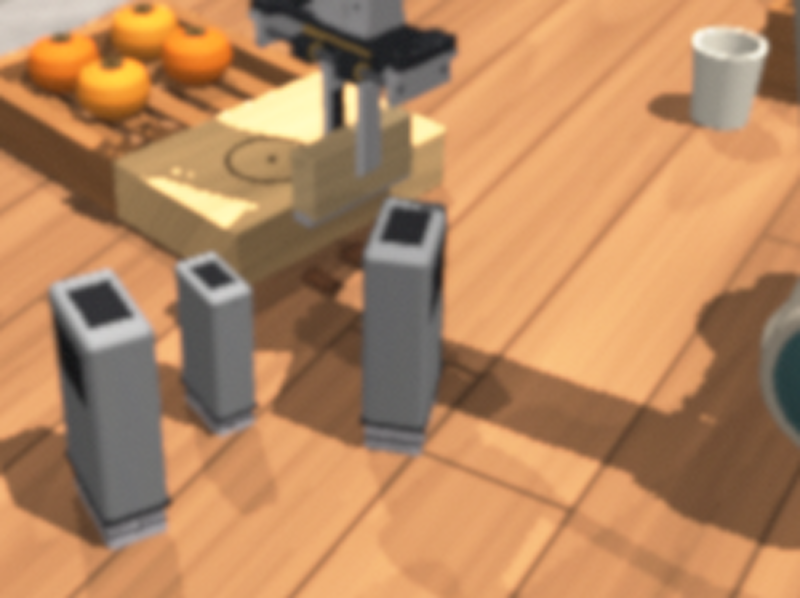

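View pics/s5.png

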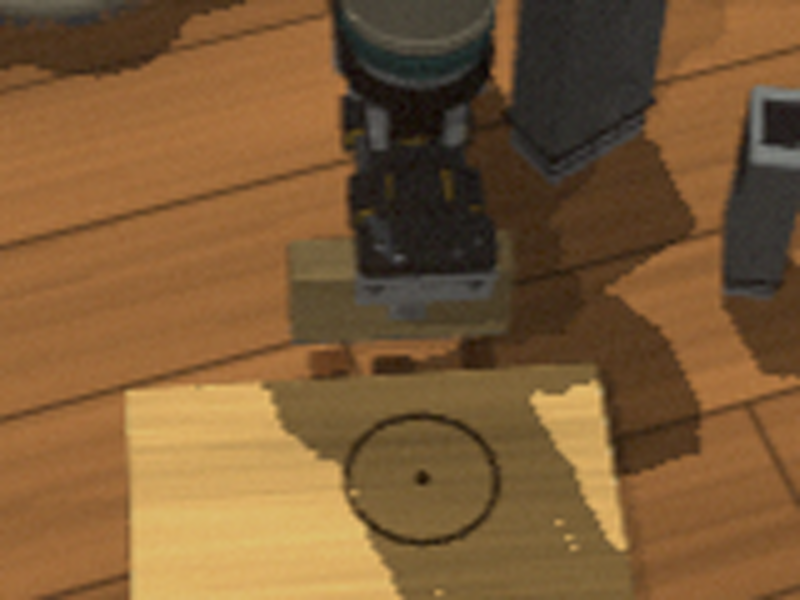

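All three chips lie on the bench in front of the board (three detections at z below about 11 mm, tray x about -0.12 m), and the board is clean. The ring's dot is at (254.0,205.2) in the scene picture and about (234.3,179.3) in the side picture. I take the scraper back to its old spot.

```bash
python3 - <<'E'
from h import *
np.set_printoptions(precision=4,suppress=True)
c=vision.get_calibration("scene"); cs=vision.get_calibration("side")
print('mark',px(c,254.0,205.2,.06),px(cs,234.3,179.3,.06), models.mark_of("mark_centre","scene")[:1])
e=telemetry.current_ee_pos()
r.move_l([e[0],e[1],.18],vel=.2)
p=[.466,-.2705]
r.move_to([*p,.15],down(-.507))
r.move_l([*p,.075],vel=.15)
g=r.move_l([*p,.054],vel=.05,guard=5)
print(g,telemetry.current_ee_pos(),telemetry.current_wrist_force())
gripper_to(.06)
e=telemetry.current_ee_pos()
r.move_l([e[0],e[1],.19],vel=.15); r.hold(.1)
print(telemetry.current_t(),telemetry.current_wrist_force())
im=vision.snapshot("scene");save("s6",im);save("m6",im,(290,110,350,170),10)
save("d6",vision.snapshot("side"),(170,190,250,270),8)
E
```

```text
mark [0.5497 0.0659 0.06  ] [0.5536 0.0662 0.06  ] [{'at': [0.5492, 0.0694, 0.0608], 'score': 0.7}]
True [ 0.4662 -0.2706  0.0554] [-0.4268  1.1239  2.5423]
16.525 [ 0.2617 -1.2304 -0.3283]
```

View pics/s6.png

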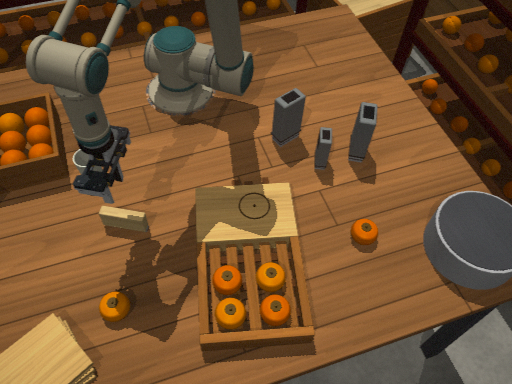

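View pics/m6.png

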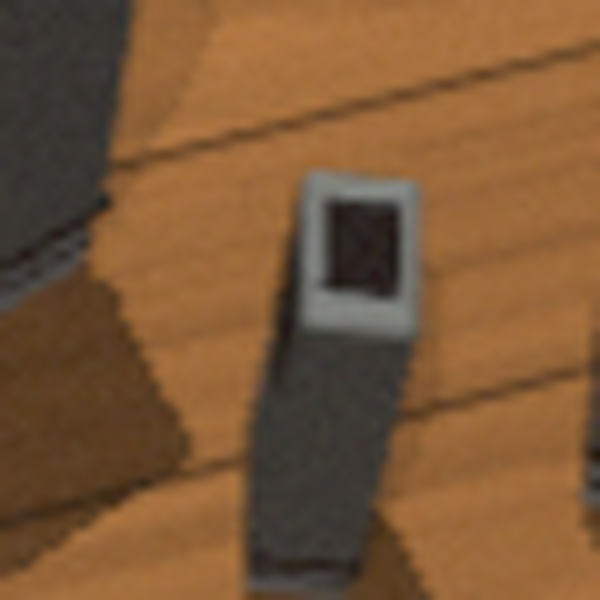

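View pics/d6.png

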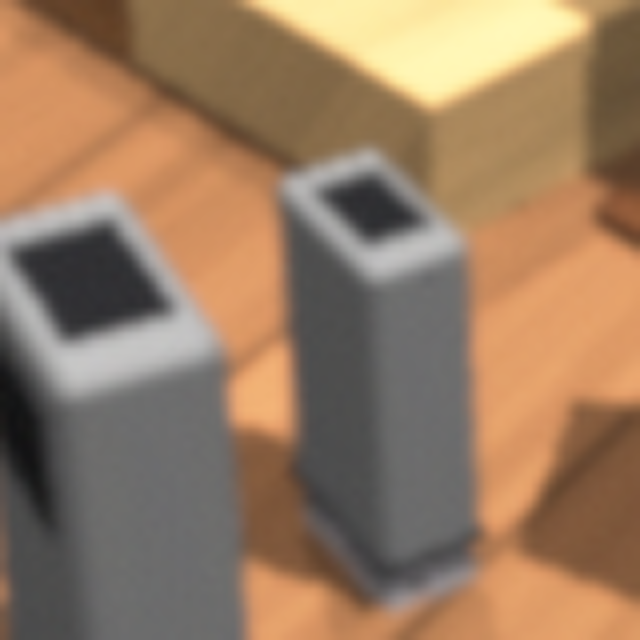

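The scraper stands alone on the bench at (124,219) and the board is clear. Next I fit the small meter's top corners at z = 0.124 m in both views.

```bash
python3 - <<'E'
from h import *
np.set_printoptions(precision=4,suppress=True)
c=vision.get_calibration("scene"); cs=vision.get_calibration("side")
for cc,pts in ((c,[(290+u/10-.45,110+v/10-.45) for u,v in [(302,170),(420,182),(420,335),(298,332)]]),(cs,[(170+u/8-.44,190+v/8-.44) for u,v in [(283,183),(372,148),(468,240),(378,282)]])):
    P=np.array([px(cc,*q,.124) for q in pts])[:,:2]
    L=np.linalg.norm(P-np.roll(P,-1,0),axis=1)
    rect=cv2.minAreaRect(P.astype(np.float32)*1000)
    l1=(P[1]+P[0]-P[2]-P[3])/2; l2=(P[1]+P[2]-P[0]-P[3])/2
    print(L,P.mean(0),'dirs',np.arctan2(l1[1],l1[0])%np.pi,np.arctan2(l2[1],l2[0])%np.pi)
E
```

```text
[0.0333 0.0569 0.0337 0.0604] [0.4305 0.3183] dirs 2.705557258625412 1.1697413816850617
[0.0306 0.0568 0.0316 0.0588] [0.4291 0.321 ] dirs 2.690552361337241 1.2274498766599098
```

```bash
python3 - <<'E'
from h import *
np.set_printoptions(precision=4,suppress=True)
p=[.4298,.3197]; q=down(1.14)
gripper_to(.07)
r.move_to([*p,.225],q)
save("w7",vision.snapshot("wrist"));
cw=vision.get_calibration("wrist"); print(proj(cw,[[*p,.124]]))
a=-.43;ex=np.array([np.cos(a),np.sin(a)]);ey=np.array([-ex[1],ex[0]])
print(proj(cw,[[*(np.array(p)+sx*.03*ex+sy*.017*ey),.124] for sx,sy in((1,1),(1,-1),(-1,-1),(-1,1))]))
save("d7",vision.snapshot("side"),(150,100,350,250),4)
print(telemetry.current_ee_pos(),telemetry.current_t(),telemetry.current_wrist_force())
E
```

```text
[[258.0874 194.0184]]
[[276.7631 225.498 ]
 [239.5048 225.5566]
 [238.2675 160.6103]
 [277.8139 160.5386]]
[0.4304 0.319  0.2249] 19.25 [ 0.7914 -0.188  -1.2259]
```

View pics/w7.png

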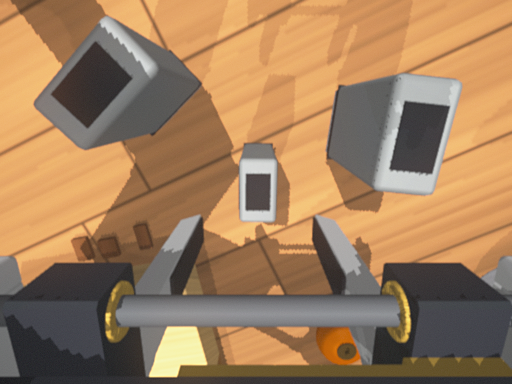

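View pics/d7.png

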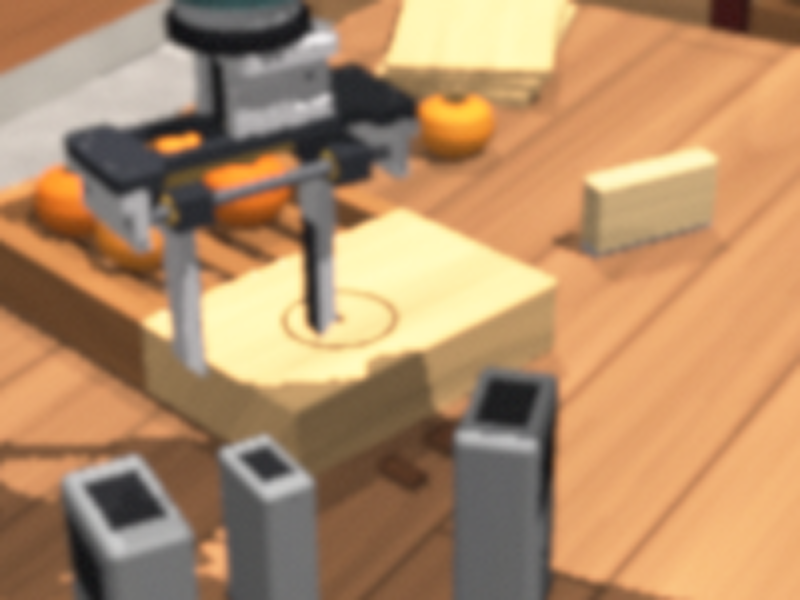

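The wrist view shows the small meter's top at u 240–276, v 158–221. The predicted size matches and the edges line up with the jaws; it sits about 3 mm along −x of my estimate. The three chips are on the bench at (82,247), (107,246) and (143,236). Next I grasp it.

```bash
python3 - <<'E'
from h import *
np.set_printoptions(precision=4,suppress=True)
p=[.4275,.3207]
print(r.move_l([*p,.107],rot=down(1.14),vel=.15,guard=10)); r.hold(.2)
e=telemetry.current_ee_pos(); print(e,telemetry.current_wrist_force())
gripper_to(.02,f_grip=40)
e=telemetry.current_ee_pos(); print(e,telemetry.current_opening(),telemetry.current_t())
np.save("grasp.npy",e)
r.move_l([e[0],e[1],.24],vel=.2); r.hold(.25)
print(telemetry.current_opening(),telemetry.current_wrist_force(),telemetry.current_ee_pos(),telemetry.current_t())
save("d8",vision.snapshot("side"),(130,60,330,210),4)
E
```

```text
False
[0.4281 0.321  0.108 ] [ 0.4694 -0.3863  0.3568]
[0.4275 0.3207 0.107 ] 0.03366294938507036 21.0333
0.03374360662434833 [ 0.1799  0.1942 -1.5461] [0.427  0.3204 0.2387] 22.1
```

View pics/d8.png

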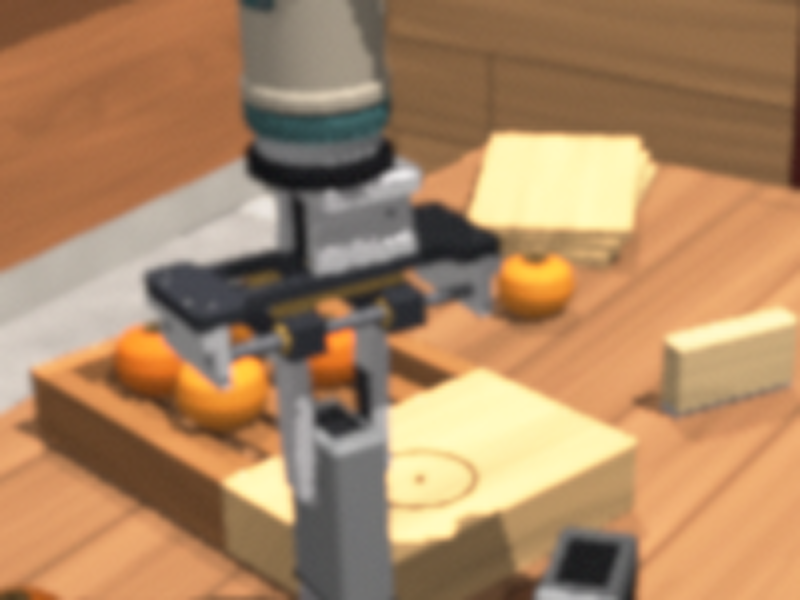

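```bash
python3 - <<'E'
from h import *
np.set_printoptions(precision=4,suppress=True)
m=[.551,.0664]
r.move_to([*m,.24],down(TY))
r.move_l([*m,.185],vel=.12); r.hold(.3)
e=telemetry.current_ee_pos(); print(e,telemetry.current_opening(),telemetry.current_wrist_force(),telemetry.current_t())
save("d9",vision.snapshot("side"),(180,110,300,210),6.5)
save("s9",vision.snapshot("scene"),(200,140,320,230),6.5)
save("w9",vision.snapshot("wrist"))
f=np.array([e[0],e[1],e[2]-.109])
a=TY;ex=np.array([np.cos(a),np.sin(a),0]);ey=np.array([-np.sin(a),np.cos(a),0])
for n,o in(("side",(180,110)),("scene",(200,140))):
    c=vision.get_calibration(n)
    for h,sx,sy in ((0,.015,.027),(.016,.017,.030),(.126,.017,.030)):
        print(n,h,((proj(c,[f+sy*j*ey+sx*i*ex+[0,0,h] for i,j in((1,1),(1,-1),(-1,-1),(-1,1))])-o)*6.5).round().tolist())
E
```

```text
[0.5514 0.0664 0.1857] 0.033776147640693144 [-0.1951 -0.4003 -2.2066] 24.15
side 0 [[287.0, 428.0], [378.0, 387.0], [424.0, 410.0], [332.0, 452.0]]
side 0.016 [[277.0, 397.0], [380.0, 352.0], [431.0, 377.0], [329.0, 424.0]]
side 0.126 [[267.0, 166.0], [374.0, 125.0], [428.0, 148.0], [321.0, 190.0]]
scene 0 [[425.0, 431.0], [292.0, 439.0], [286.0, 378.0], [417.0, 370.0]]
scene 0.016 [[435.0, 413.0], [285.0, 422.0], [279.0, 352.0], [426.0, 343.0]]
scene 0.126 [[452.0, 251.0], [290.0, 260.0], [282.0, 187.0], [441.0, 178.0]]
```

View pics/d9.png

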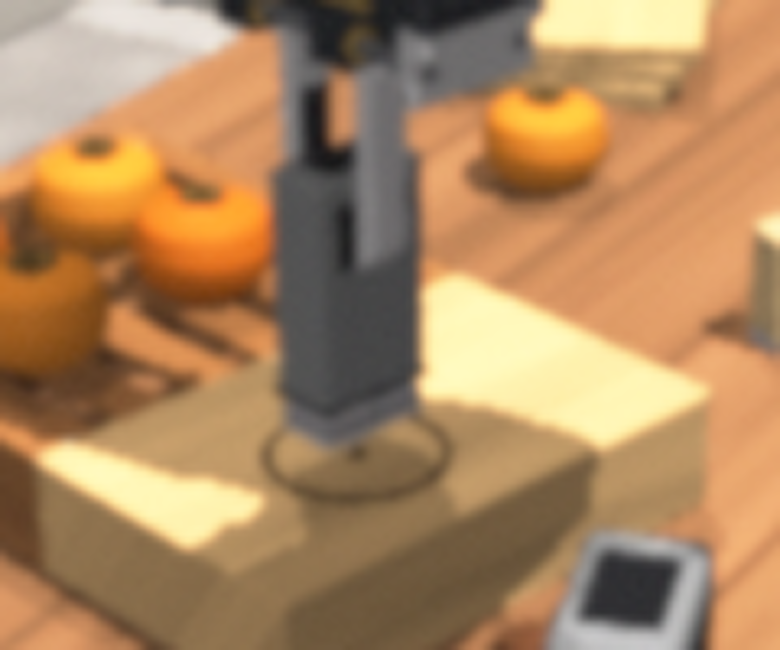

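View pics/s9.png

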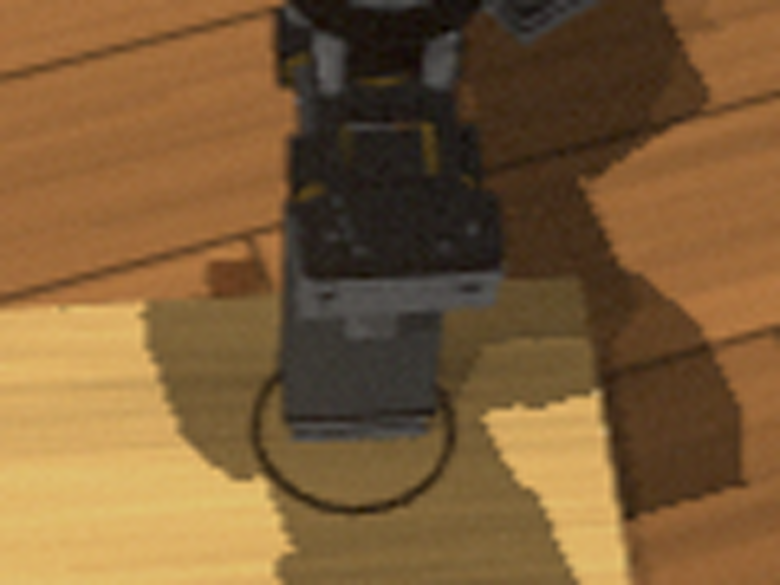

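View pics/w9.png

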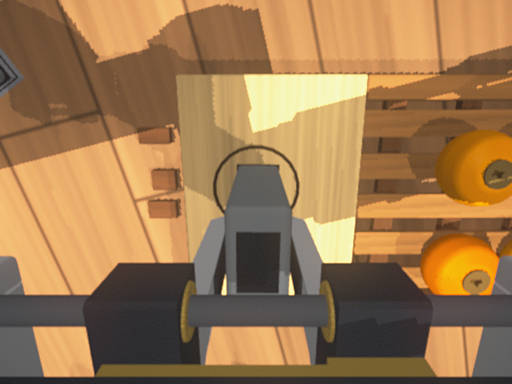

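Foot corners match the prediction to within about 1 px in both views. The ring is centred on the meter in the wrist view (213–299 against a meter centre of 258), so I press down.

```bash
python3 - <<'E'
from h import *
np.set_printoptions(precision=4,suppress=True)
m=[.551,.0664]
r.hold(.3); f0=telemetry.current_wrist_force(); print(f0)
for z in (.171,.167,.164,.161):
    g=r.move_l([*m,z],vel=.04,guard=9); r.hold(.3)
    print(g,telemetry.current_ee_pos(),(telemetry.current_wrist_force()-f0),telemetry.current_t())
    if g: break
save("d10",vision.snapshot("side"),(200,110,280,210),6)
save("s10",vision.snapshot("scene"),(210,170,300,230),8)
E
```

```text
[-0.0713 -0.4791 -2.0762]
False [0.5511 0.0664 0.1712] [1.0754 0.906  0.063 ] 25.4
False [0.5515 0.0664 0.1673] [1.4067 0.4789 1.5306] 25.95
False [0.5513 0.0664 0.1642] [1.9479 0.5497 3.5966] 26.5
False [0.5513 0.0664 0.1612] [1.8262 0.3041 4.1853] 27.05
```

View pics/d10.png

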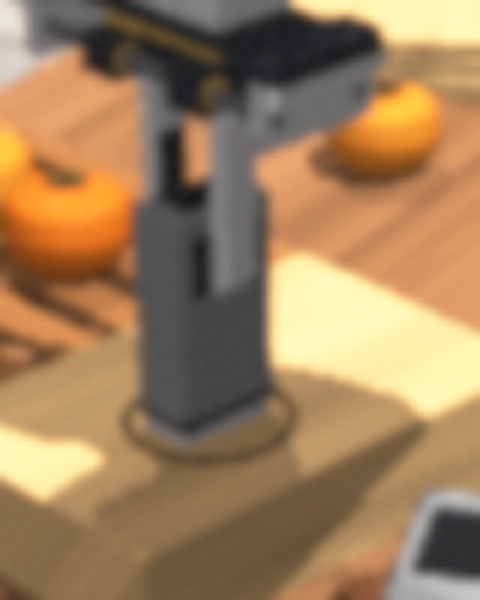

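View pics/s10.png

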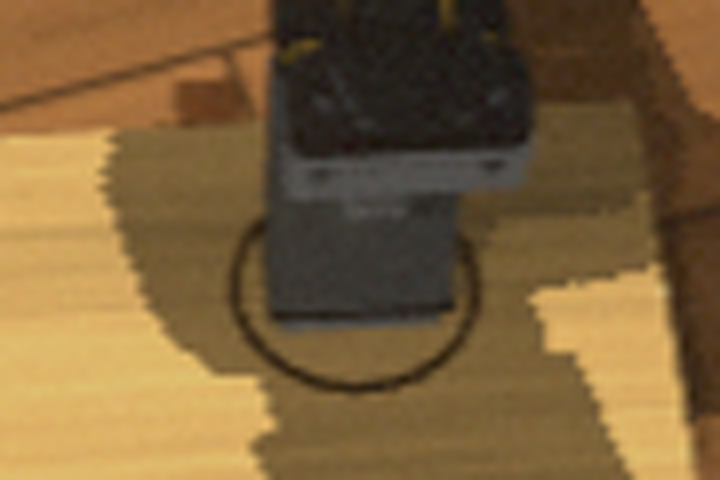

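The foot is pressed inside the ring with its dark line at the casing's edge. In the scene crop the foot centre is at about (361,288) and the ring centre at about (356,285), within 2 mm. One last averaged force check, then I hand in.

```bash
python3 - <<'E'
from h import *
np.set_printoptions(precision=4,suppress=True)
F=[]
for i in range(8): r.hold(.05); F.append(telemetry.current_wrist_force()[2]+2.08)
print(np.mean(F),np.std(F),telemetry.current_ee_pos(),telemetry.current_opening(),telemetry.current_t())
save("s11",vision.snapshot("scene"))
c=models.mark_of("chip0","side"); print([d['at'] for d in c])
if 3.2<np.mean(F)<7: r.sign_off(); print("signed")
E
```

```text
5.063230348792073 0.34851424806987835 [0.5513 0.0664 0.1611] 0.03399427235139565 27.55
[[0.7012, 0.3299, -0.0048], [0.4446, 0.0883, 0.0093], [0.4517, 0.1353, 0.0095]]
the job is handed in; nothing more can be done
signed
```

View pics/s11.png

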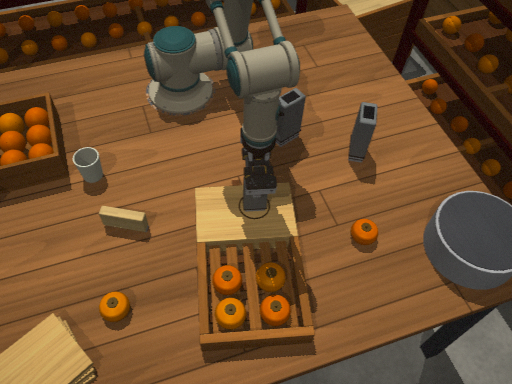

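The job is done and handed in at about 27.6 s; hand-in reports no verdict. I swept all three chips off the open edge with the scraper and set the scraper back upright on the bench at its old place. I then picked up the small meter (the only one of the right size) and am holding it pressed on the ring.

**Last checks:**
- **Press:** the mean force was 5.1 N, which means the foot is about 8 mm in. Its dark line sits at the casing's edge.
- **Position:** in the scene picture the foot centre is within about 2 mm of the ring centre. The meter is still gripped, at a 34 mm opening.
- **Other things:** in the last scene picture (taken just before hand-in) the cup, both loose fruits and the scraper are at the same pixels as before.

**Disagreements:**
- **Chips in the final check:** the detector found only two of the three on the bench, and its top hit was really a loose fruit. Earlier pictures show all three chips on the bench: the side camera right after the sweep, and the wrist camera later.
- **Ring centre:** the two fixed cameras differed by about 4 mm along x, so I used a point between them.

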